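Close up the strainer blocks over the suction grate and start the suction

ROBOT

A 6-joint arm with a two-finger parallel gripper is mounted at the origin on the work surface. World frame = base frame: x ahead of the robot, y to its left, z up, the work surface at z = 0. Lengths are in m, angles in degrees, forces in N, time in s.
With the tool pointing down it reaches from about 0.4 to 0.825 m from the base axis. Payload 7 kg.
Tool frame: the origin (TCP) lies between the finger pads; the fingertips stand 19 mm ahead of it and the grasp point (between the pads) is the TCP; x points along the fingers, y is the direction in which the jaws open and shut, and the axes are right-handed (so a half turn about x gives the same grasp; the last joint's range is limited). The gripper opens to 88 mm and grips with 3 to 60 N. Pads are 19 mm wide; open, the fingers measure 130 mm over their backs; the gripper's body (78 mm by 193 mm) begins 47 mm behind the grasp point.
Start: joints at [-50.816, 20.546, 0.682, 0, -70.136, -16.507], TCP at [0.26, -0.623, 0.246] pointing down, gripper open.
Joint ranges: [-176.03, 176.03], [-82.01, 121.73], [-58.28, 71.71], [-173.87, 95.51], [-174.79, -0.11], [-173.66, 173.66]. Speed limits (degrees/s): [136.94, 136.94, 172.46, 180, 180, 180].

INTERFACE

Orientations are given as [roll, pitch, yaw] about the fixed x, y, z axes, in that order (R = Rz(yaw) Ry(pitch) Rx(roll)).
In Python, from plant import * gives the robot as it stands.
- The arm moves only by the tool step_arm, never from a script. Its argument "steps" is a list of rows, each a list of 2 entries, a list of its own where there are three numbers: the shift along the tool's x, y, z in units of 0.02 m (1.0 is 0.02 m), then the turn about the tool's x in units of 6 degrees (1.0 is 6 degrees). A call has 1 to 20 rows; each row shifts and turns the commanded pose from where the row before left it, along the tool's axes as they then stand; what a row does not reach is not made up. A row lasts 1/12 s, in which the tool goes at most 41.7 mm and 7.16 degrees, less where a joint would pass 70% of its speed; a pose out of reach is approached as far as the arm can. A call with a number of a shift or a turn outside -1 to 1 is refused whole. A call with a gripper value outside its range is refused whole. "fingers" is the closure, from 0 (fully open) to 1 (shut), set as the call begins (left out, the last holds). The fingers move at their own pace and stop on an object; "grip_force" is the grip in N (left out, the last holds). Time passes only in rows, so rows that do not move let the fingers close. It gives the time, the measured TCP pose, the force and the opening at its end, in the units of the state.
- get_state(): the state, without advancing time (a new reading comes with each control period).
- capture(name): name is "scene" or "top" or "wrist"; returns the picture (420x560x3 uint8, blue, green, red); there is no depth.
- camera_model(name): a dict with "intrinsics" (3x3 intrinsics, pixels), "dist_coeffs" ([k1, k2, p1, p2, k3] as OpenCV has them; the pictures are not rectified), "rvec" (rotation vector, rad) and "tvec" (3), from world to camera coordinates, as OpenCV has them. Camera axes: x right, y down, z forward; pixel columns grow to the right and rows downward; lengths in m; the calibration is good to about 2 mm. A picture is of the moment at which its call begins: read the wrist's pose just before it. camera_model takes no time and is no camera call; for the wrist camera it gives the pose at the moment of the call.
- close_job(): hands the job in, once; it reports no verdict.
The state is a dict: "time_s": time; "joints": joint angles; "qd": joint speeds; "joint_torque": joint torques, N m; "tcp_pos": TCP position; "eef_rot": TCP orientation; "contact_force": force on the tool from outside, world axes, zero at the start; "moment": the same for the moment, N m; "gripper_width": finger opening in m.
Only numpy, scipy, OpenCV 4.12 (cv2) and the standard library are available. Lean on these libraries where they do the work, as an engineer would, in place of code of your own. Each camera call takes 0.05 s, during which the arm holds its last target.

TASK

Slide the three hexagonal strainer blocks together over the slotted grate in the corner of the drip tray so that no air leaks between them: one block sits in the corner already, the second belongs beside it along the tray's far wall, and the third nestles between these two on the robot's side, every block lying flat and its flat faces touching the other two without a gap. Then start the suction by pressing the large key fully down and letting it up, and after it the small key, one at a time. Leave the blocks closed up, and leave the beaker, the jug and the sample jar standing where they are.

Things in the scene. Friction and masses are not known exactly. Their poses are not given: they have to be found in the camera images.
- tray: Metal drip tray fixed to the bench, inside 280 (x) by 400 mm (y). Floor top 4 mm, wall tops 20 mm above the bench; walls 6 mm thick; blocks stand well above them. Origin: centre of its underside; x points away from the robot to the far wall (inner face x = 140 mm), y to the left wall (inner face y = 200 mm). The black-slotted grate fills the far left corner.
- nest_corner (a point): Point on the tray floor, under the centre of the block in the far left corner, when that block has a flat face on the left wall and a corner on the far wall (tray x 88 mm, y 155 mm). Axes as the tray's.
- nest_side (a point): Point on the tray floor, under the centre of the block that belongs beside the corner block along the far wall (tray x 88 mm, y 65 mm: 90 mm to the right of nest_corner). Axes as the tray's.
- nest_front (a point): Point on the tray floor, under the centre of the block that nestles in the notch between the other two, on the robot's side (tray x 10 mm, y 110 mm: 90 mm from the two other nests). Axes as the tray's.
- block_1_center (a point): Loose bare aluminium hexagonal prism with drilled top, 90 mm across flats, 104 across corners, 50 tall, 0.35-0.6 kg, too wide to grasp; slides under 2 to 5 N. Point at its centre, 25 mm up; x through a corner, y through a flat, z up. Starts in its place in the far left corner, flats facing the tray's y and corners its x, as all three shall lie; loose: blocks can be wedged apart.
- block_2_center (a point): Loose bare aluminium hexagonal prism with drilled top, 90 mm across flats, 104 across corners, 50 tall, 0.35-0.6 kg, too wide to grasp; slides under 2 to 5 N. Point at its centre, 25 mm up; x through a corner, y through a flat, z up. Starts in the right-hand part of the tray, turned anyhow.
- block_3_center (a point): Loose bare aluminium hexagonal prism with drilled top, 90 mm across flats, 104 across corners, 50 tall, 0.35-0.6 kg, too wide to grasp; slides under 2 to 5 N. Point at its centre, 25 mm up; x through a corner, y through a flat, z up. Starts in the near part of the tray, left of its middle, turned anyhow.
- large_key (a joint): Travel of the large round black push key, 48 mm in diameter: 0 when up, 0.006 m fully down; a spring of 1.5 N at the top and 5 N fully down pushes it back.
- large_key_top (a point): Centre of the top face of the large key when up, 62 mm above the bench; z up. The key stands 10 mm above a steel collar of 64 mm diameter on a grey box 90 by 90 by 40 mm fixed to the bench. The two key boxes may swap places.
- small_key (a joint): Travel of the small round black push key, 24 mm in diameter: 0 when up, 0.006 m fully down; spring as for the large key.
- small_key_top (a point): Centre of the top face of the small key when up, 62 mm above the bench; z up. It stands 10 mm above a steel collar of 40 mm diameter on a grey box like the other.
- beaker: Loose clear plastic beaker, 96 mm in diameter, 115 mm tall, left of the tray; a bystander. Origin at the centre of its underside, z up.
- jug: Loose clear plastic jug with a handle, 110 mm in diameter, 130 mm tall, left of the tray, nearer the robot; a bystander. Origin at the centre of its underside, z up.
- sample_jar: Loose grey sample jar with a white cap, 66 mm in diameter, 100 mm tall, to the right beyond the tray; a bystander. Origin at the centre of its underside, z up.
Things that resemble listed ones, but are neither listed nor needed, are in the scene too. What is shaped like the part that bears block_3_center but yellow is not meant.

How it is judged (in metres and radians):
On the way, in this order (a step that is already met when the one before it is completed fails the run):
1. the three blocks are closed up in the grate corner, lying flat, with gaps under 3 mm (horizontal distance between block_1_center and block_2_center below 0.093 m and horizontal distance between each of block_1_center, block_2_center and block_3_center below 0.093 m and horizontal distance between any of block_1_center, block_2_center, block_3_center and nest_corner below 0.008 m and horizontal distance between any of block_1_center, block_2_center, block_3_center and nest_side below 0.008 m and horizontal distance between any of block_1_center, block_2_center, block_3_center and nest_front below 0.008 m and angle between each of block_1_center, block_2_center, block_3_center's own z axis and vertical below 0.05 rad and z of each of block_1_center, block_2_center, block_3_center in the frame of tray below 0.033 m), for 0.2 s.
2. the large key is pressed fully down, the small key up, the blocks still closed up (all of step 1 and value of joint large_key above 0.0045 m and value of joint small_key below 0.001 m), for 0.05 s.
3. the large key is up again and the small key is pressed fully down, the blocks still closed up (all of step 1 and value of joint small_key above 0.0045 m and value of joint large_key below 0.001 m), for 0.05 s.
At the end, for the whole second after the job is handed in: The blocks lie flat, at rest, one within 8 mm of each nest point, every two centres under 93 mm apart (flat faces touching, gap under 3 mm); both keys are up; beaker, jug and jar stand upright within 30 mm of where they were (all of step 1 and value of joint each of large_key, small_key below 0.001 m and linear speed of each of block_1, block_2, block_3 below 0.01 m/s and angle between each of beaker, jug, sample_jar's own z axis and vertical below 0.1 rad and distance of each of beaker, jug, sample_jar from where it was at the start of the episode below 0.03 m).
It fails at once if a key is pressed while the blocks are not closed up (value of joint any of large_key, small_key above 0.003 m and not (horizontal distance between block_1_center and block_2_center below 0.093 m and horizontal distance between each of block_1_center, block_2_center and block_3_center below 0.093 m and horizontal distance between any of block_1_center, block_2_center, block_3_center and nest_corner below 0.008 m and horizontal distance between any of block_1_center, block_2_center, block_3_center and nest_side below 0.008 m and horizontal distance between any of block_1_center, block_2_center, block_3_center and nest_front below 0.008 m and angle between each of block_1_center, block_2_center, block_3_center's own z axis and vertical below 0.05 rad and z of each of block_1_center, block_2_center, block_3_center in the frame of tray below 0.033 m)).
It fails at once if both keys are pressed at once (value of joint each of large_key, small_key above 0.002 m).
It fails at once if the clear beaker is knocked over or shoved away (angle between beaker's own z axis and vertical above 0.35 rad or distance of beaker from where it was at the start of the episode above 0.03 m).
It fails at once if the clear jug is knocked over or shoved away (angle between jug's own z axis and vertical above 0.35 rad or distance of jug from where it was at the start of the episode above 0.03 m).
It fails at once if the grey sample jar is knocked over or shoved away (angle between sample_jar's own z axis and vertical above 0.35 rad or distance of sample_jar from where it was at the start of the episode above 0.03 m).
It also fails if it takes over 64 s, if anything falls off the work surface, if the arm or the gripper's body presses on something with over 40 N, if the wrist force passes 120 N, or if a joint passes its speed limit or range.

## Working session

There is one attempt and no reset: what is moved stays moved. The work goes in short steps, Python scripts to look and compute and a tool call to move; the robot and the scene stay as the last step left them, time stands still between calls to the robot, and variables do not carry over. Pictures are saved under pics/ and viewed, and the job is handed in when it is done.

Besides the shell and the picture viewer there is one more tool, called after "Call:" in YAML: its name, and indented under it one key for each argument. step_arm: Moves the arm, as the interface text tells. Its arguments: {"type":"object","properties":{"steps":{"type":"array","items":{"type":"array"}},"fingers":{"type":"number"},"grip_force":{"type":"number"}},"required":["steps"]}

```bash
mkdir -p pics; python3 - <<'E'
from plant import *
import cv2
print(get_state())
for n in ("scene","top"):
    cv2.imwrite(f"pics/{n}0.png",capture(n)); print(n,camera_model(n))
E
```

```text
{'time_s': 0.0, 'joints': array([-5.08138910e+01,  2.05896714e+01,  6.32256022e-01, -2.21449843e-02,
       -7.01370428e+01, -1.65079376e+01]), 'qd': array([-0.05439077, -0.06319762, -0.10801954, -0.06376545,  0.07938202,
        0.06174386]), 'joint_torque': array([ 2.75791681e-03, -5.82715380e+01,  2.93055975e+01,  6.99669912e+00,
        7.02558857e-03, -1.46841026e-04]), 'tcp_pos': array([ 0.2600546 , -0.62236693,  0.24462469]), 'eef_rot': array([ 94.08085365,  89.90327415, 116.75148361]), 'contact_force': array([ 0.69287672, -0.29239461, -0.14899515]), 'moment': array([-0.0125173 , -0.05949621, -0.00190695]), 'gripper_width': 0.08753557905646535}
scene {'intrinsics': array([[504.60095125,   0.        , 281.30735227],
       [  0.        , 504.60095125, 209.44422778],
       [  0.        ,   0.        ,   1.        ]]), 'dist_coeffs': array([-0.18296685,  0.        ,  0.        ,  0.        ,  0.        ]), 'rvec': array([ 1.31478968,  2.05630901, -1.06714592]), 'tvec': array([ 0.2075423 , -0.26716992,  1.77512723])}
top {'intrinsics': array([[406.86465854,   0.        , 276.25295613],
       [  0.        , 406.86465854, 211.46572257],
       [  0.        ,   0.        ,   1.        ]]), 'dist_coeffs': array([-0.02624649,  0.        ,  0.        ,  0.        ,  0.        ]), 'rvec': array([ 2.18752009, -2.13348965,  0.14993918]), 'tvec': array([0.03208849, 0.5879625 , 1.08382448])}
```

View pics/scene0.png

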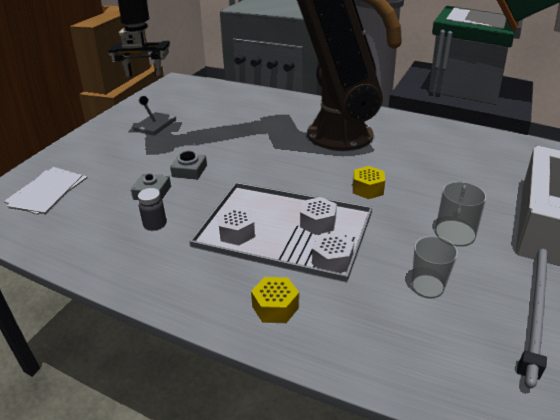

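View pics/top0.png

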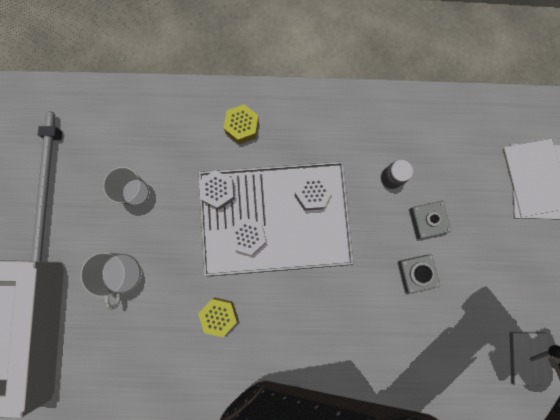

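The top view shows the corner block at (217,190), the right-hand block at (313,194) and the near block at (248,237). The yellow decoys are at (241,123) and (217,318). The small key is at (434,218), the large key at (423,273) and the jar at (399,172). Next I'll take a close crop to check these.

```bash
python3 - <<'E'
import cv2
i=cv2.imread("pics/top0.png")
cv2.imwrite("pics/crop0.png",cv2.resize(i[155:285,190:365],None,fx=4.5,fy=4.5,interpolation=cv2.INTER_CUBIC))
cv2.imwrite("pics/crop1.png",cv2.resize(i[150:300,380:460],None,fx=4,fy=4,interpolation=cv2.INTER_CUBIC))
E
```

```text
(no output)
```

View pics/crop0.png

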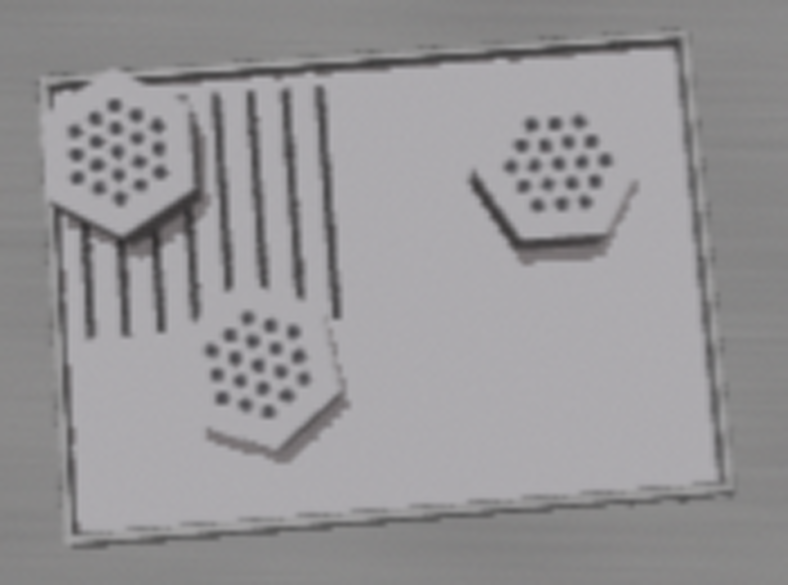

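View pics/crop1.png

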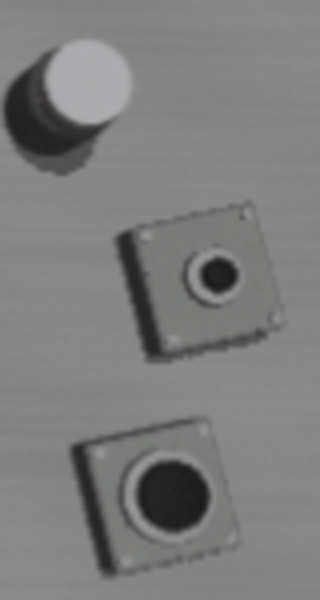

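```bash
cat > h.py <<'E'
from plant import *
import numpy as np, cv2
from scipy.optimize import least_squares
from scipy.spatial import cKDTree
def px2w(cm,uv,z):
    uv=np.asarray(uv,float).reshape(-1,1,2)
    n=cv2.undistortPoints(uv,cm["intrinsics"],cm["dist_coeffs"]).reshape(-1,2)
    R=cv2.Rodrigues(np.array(cm["rvec"],float))[0]; t=np.array(cm["tvec"],float).ravel()
    C=-R.T@t; d=np.c_[n,np.ones(len(n))]@R
    s=(z-C[2])/d[:,2]
    return (C+s[:,None]*d)[:,:2]
LAT=np.array([[i+j*.5,j*np.sqrt(3)/2] for i in range(-2,3) for j in range(-2,3) if abs(i+j)<=2])
# LAT: lattice corner along x
def blobs(img,c,r=22,up=6):
    x0,y0=int(c[0]-r),int(c[1]-r)
    g=cv2.cvtColor(img,cv2.COLOR_BGR2GRAY)[y0:y0+2*r,x0:x0+2*r]
    G=cv2.resize(g,None,fx=up,fy=up,interpolation=cv2.INTER_CUBIC)
    p=cv2.SimpleBlobDetector_Params(); p.minArea=50;p.maxArea=40*up*up; p.filterByArea=True;p.minThreshold=30;p.maxThreshold=200;p.thresholdStep=4
    p.minDistBetweenBlobs=8;p.filterByConvexity=False;p.filterByInertia=False;p.filterByCircularity=True;p.minCircularity=.55
    k=cv2.SimpleBlobDetector_create(p).detect(G)
    P=np.array([q.pt for q in k])
    return (P+.5)/up-.5+[x0,y0]
def fitblock(img,cm,c,z=.054,r=17):
    P=blobs(img,c,r); W=px2w(cm,P,z)
    c0=px2w(cm,[c],z)[0]; best=None
    for a0 in np.radians(np.arange(-30,30,10)):
        def f(p):
            ca,sa=np.cos(p[2]),np.sin(p[2])
            L=p[3]*LAT@np.array([[ca,sa],[-sa,ca]])+p[:2]
            d,_=cKDTree(L).query(W); return d*1000
        for dx in (-.006,0,.006):
          for dy in (-.006,0,.006):
            s=least_squares(f,[c0[0]+dx,c0[1]+dy,a0,.0145],loss="soft_l1",x_scale=[.001,.001,.05,.001])
            if best is None or s.cost<best.cost: best=s
    p=best.x
    return p[:2],((np.degrees(p[2])+30)%60)-30,p[3],len(P),np.sqrt(2*best.cost/len(P))
E
python3 - <<'E'
from h import *
img=cv2.imread("pics/top0.png"); cm=camera_model("top")
for c in [(216,189),(314,193),(248,236)]: print(fitblock(img,cm,c))
cor=np.array([(43,77),(686,35),(732,490),(69,545)])/4.5+[189.6,154.6]
W=px2w(cm,cor,.02);print(W)
print(np.linalg.norm(np.diff(W[[0,1,2,3,0]],axis=0),axis=1), W.mean(0))
v=(W[0]+W[1]-W[2]-W[3])/2; u=(W[0]+W[3]-W[1]-W[2])/2
print(np.degrees(np.arctan2(v[1],v[0])),np.degrees(np.arctan2(u[1],u[0]))-90)
k=np.array([(217,275),(173,495)])/4+[379.6,149.6]
print("keys small,large",px2w(cm,k,.062), "jar",px2w(cm,[np.array((88,82))/4+[379.6,149.6]],.1))
print("beaker",px2w(cm,[(122,185),(134,191)],.115),"jug",px2w(cm,[(103,274)],.13), "jar base")
E
```

```text
(array([0.64445927, 0.21396984]), np.float64(5.8631401177184586), np.float64(0.01447550995407921), 21, np.float64(2.072215107173727))
(array([ 0.64422803, -0.05372831]), np.float64(-24.712436975471746), np.float64(0.014364219443949132), 19, np.float64(0.32319781089203015))
(array([0.51719359, 0.12450737]), np.float64(14.5045016412504), np.float64(0.014389730013779323), 19, np.float64(0.24899289522285215))
[[ 0.69696106  0.26750985]
 [ 0.73510362 -0.1375149 ]
 [ 0.44972634 -0.16689483]
 [ 0.40667917  0.23774125]]
[0.40681679 0.28688564 0.40691942 0.2918043 ] [0.57211755 0.05021034]
5.866509727938891 5.7262628072463
keys small,large [[ 0.57602169 -0.38082302]
 [ 0.42765087 -0.34764494]] jar [[ 0.69809463 -0.28232988]]
beaker [[0.63559209 0.44737168]
 [0.6206845  0.41522877]] jug [[0.40788348 0.47292347]] jar base
```

```bash
cat >> h.py <<'E'
from scipy.spatial.transform import Rotation as Ro
TC=np.array([.5725,.0507]); TY=np.radians(5.8)
def t2w(x,y):
    c,s=np.cos(TY),np.sin(TY); return TC+[c*x-s*y,s*x+c*y]
def w2t(p):
    c,s=np.cos(TY),np.sin(TY); d=np.asarray(p)[:2]-TC; return np.array([c*d[0]+s*d[1],-s*d[0]+c*d[1]])
def rot(st): 
    e=st["eef_rot"]; return Ro.from_euler("xyz",e,degrees=True).as_matrix()
def rep():
    st=get_state(); R=rot(st)
    hz=np.degrees(np.arctan2(R[1,2],R[0,2])); 
    print("t",round(st["time_s"],2),"tcp",st["tcp_pos"].round(4),"tray",w2t(st["tcp_pos"]).round(4),"hz world",hz.round(1),"tray",(hz-5.8).round(1),"F",st["contact_force"].round(1),"w",round(st["gripper_width"],3),"xax",R[:,0].round(3),"y",R[:,1].round(2))
    return st,R
def todo(x,y,z,h=None,hp=None):
    """shift in units (tool axes now) and turn units to reach world x,y,z ; h heading of tool z, world deg"""
    st,R=rep(); d=R.T@(np.array([x,y,z])-st["tcp_pos"])
    print("shift units",(d/.02).round(2),end=" ")
    if h is not None:
        hz=np.degrees(np.arctan2(R[1,2],R[0,2])); a=(h-hz+180)%360-180
        print("turn units (about tool x, down => -yaw)",round(-a/6,2),end="")
    print()
def look(cs,name=None):
    img=capture("top"); cm=camera_model("top")
    if name: cv2.imwrite("pics/%s.png"%name,cv2.resize(img[145:295,180:380],None,fx=4,fy=4,interpolation=cv2.INTER_CUBIC))
    for c in cs:
        p,a,_,n,e=fitblock(img,cm,c); print("blk",c,"world",p.round(4),"tray",(w2t(p)*1000).round(1),"yaw rel",round((a-5.8+30)%60-30,1),n,e.round(2))
E
python3 - <<'E'
from h import *
p=t2w(.061-.031,-.111-.0537); print(p)
todo(*p,.2,65.8)
for c in ((.0608,-.1111),): print(t2w(*c))
print(t2w(.088,.155),t2w(.088,.065),t2w(.010,.11))
E
```

```text
[ 0.61899039 -0.11012516]
t 0.1 tcp [ 0.2601 -0.6224  0.2447] tray [-0.3789 -0.6381] hz world 22.7 tray 16.9 F [-0.5  0.4 -0.9] w 0.087 xax [-0.001  0.001 -1.   ] y [-0.39  0.92  0.  ]
shift units [ 2.26 16.72 26.43] turn units (about tool x, down => -yaw) -7.19
[ 0.6442161  -0.05368702]
[0.64438578 0.21379946] [0.65348084 0.1242602 ] [0.57133261 0.16114744]
```

Call:
step_arm:
  steps:
    - [[0,0.57,0.9],0]
    - [[0,0.57,0.9],0]
    - [[0,0.57,0.9],0]
    - [[0,0.57,0.9],0]
    - [[0,0.57,0.9],0]
    - [[0,0.57,0.9],0]
    - [[0,0.57,0.9],0]
    - [[0,0.57,0.9],0]
    - [[0,0.57,0.9],0]
    - [[0,0.57,0.9],0]
    - [[0,0.57,0.9],0]
    - [[0,0.57,0.9],0]
    - [[0,0.57,0.9],0]
    - [[0,0.57,0.9],0]
    - [[0,0.57,0.9],0]
    - [[0,0.57,0.9],0]
    - [[0,0.57,0.9],0]
    - [[0,0.57,0.9],0]
    - [[0,0.57,0.9],0]
    - [[0,0.57,0.9],0]
  fingers: 1
  grip_force: 20

```text
time_s: 1.77
tcp_pos: [0.5047, -0.2726, 0.2452]
eef_rot: [133.1, 90.0, 155.7]
contact_force: [0.7, -0.4, 0.5]
gripper_width: 0.0001
```

Call:
step_arm:
  steps:
    - [[0,0,0],-1]
    - [[0,0,0],-1]
    - [[0,0,0],-1]
    - [[0,0,0],-1]
    - [[0,0,0],-1]
    - [[0,0,0],-1]
    - [[0,0,0],-1]
    - [[0,0,0],-0.2]
    - [[0,0,0],0]
    - [[0,0,0],0]

```text
time_s: 2.6
tcp_pos: [0.5043, -0.2736, 0.2453]
eef_rot: [95.4, 90.0, 161.1]
contact_force: [-0.5, -0.3, 0.1]
gripper_width: 0.0004
```

```bash
python3 - <<'E'
from h import *
p=t2w(.061-.031,-.111-.0537); todo(*p,.1,65.8)
E
```

```text
t 2.6 tcp [ 0.5043 -0.2736  0.2453] tray [-0.1006 -0.3157] hz world 65.7 tray 59.9 F [-0.5 -0.3  0.1] w 0.0 xax [-0.  0. -1.] y [-0.91  0.41  0.  ]
shift units [ 7.27 -1.86  9.81] turn units (about tool x, down => -yaw) -0.02
```

Call:
step_arm:
  steps:
    - [[0.3,-0.19,0.98],0]
    - [[0.5,-0.19,0.98],0]
    - [[0.6,-0.19,0.98],0]
    - [[0.6,-0.19,0.98],0]
    - [[0.6,-0.19,0.98],0]
    - [[0.6,-0.19,0.98],0]
    - [[0.6,-0.19,0.98],0]
    - [[0.6,-0.19,0.98],0]
    - [[0.6,-0.18,0.98],0]
    - [[0.6,-0.18,0.98],0]
    - [[0.7,0,0],0]
    - [[1,0,0],0]
    - [[1,0,0],0]
    - [[1,0,0],0]
    - [[0.8,0,0],0]
    - [[0.4,0,0],0]
    - [[0,0,0],0]

```text
time_s: 4.02
tcp_pos: [0.6176, -0.1102, 0.0335]
eef_rot: [118.0, 89.8, -176.2]
contact_force: [-0.2, -0.5, 0.1]
gripper_width: 0.0005
```

```bash
python3 - <<'E'
from h import *
p=t2w(.061-.031,-.111-.0537); todo(*p,.035,65.8)
look([(314,193)],"c2")
E
```

```text
t 4.02 tcp [ 0.6176 -0.1102  0.0335] tray [ 0.0286 -0.1646] hz world 65.8 tray 60.0 F [-0.2 -0.5  0.1] w 0.0 xax [-0.004 -0.    -1.   ] y [-0.91  0.41  0.  ]
shift units [-0.08 -0.06  0.03] turn units (about tool x, down => -yaw) -0.01Traceback (most recent call last):
  File "<stdin>", line 3, in <module>
  File "h.py", line 62, in look
    p,a,_,n,e=fitblock(img,cm,c); print("blk",c,"world",p.round(4),"tray",(w2t(p)*1000).round(1),"yaw rel",round((a-5.8+30)%60-30,1),n,e.round(2))
              ~~~~~~~~^^^^^^^^^^
  File "h.py", line 24, in fitblock
    P=blobs(img,c,r); W=px2w(cm,P,z)
  File "h.py", line 22, in blobs
    return (P+.5)/up-.5+[x0,y0]
           ~~~~~~~~~~~~^~~~~~~~
ValueError: operands could not be broadcast together with shapes (0,) (2,)
```

View pics/c2.png

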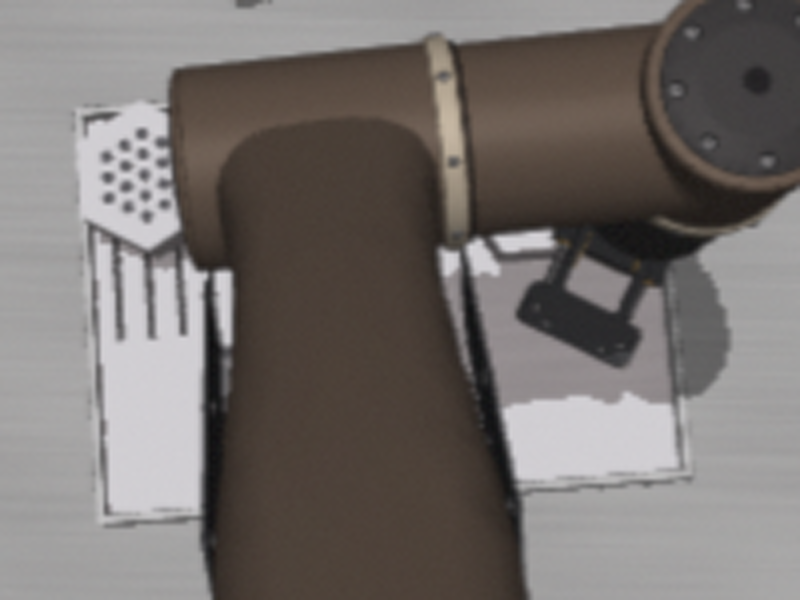

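Call:
step_arm:
  steps:
    - [[0,0,0.2],0]
    - [[0,0,0.2],0]
    - [[0,0,0.2],0]
    - [[0,0,0.2],0]
    - [[0,-0.07,0.26],-0.25]
    - [[0,-0.07,0.26],-0.25]
    - [[0,-0.07,0.26],-0.25]
    - [[0,-0.07,0.26],-0.25]
    - [[0,-0.07,0.26],-0.25]
    - [[0,-0.07,0.26],-0.25]
    - [[0,-0.07,0.26],-0.25]
    - [[0,-0.07,0.26],-0.25]
    - [[0,-0.07,0.26],-0.25]
    - [[0,-0.07,0.26],-0.25]

```text
time_s: 5.23
tcp_pos: [0.6549, -0.0502, 0.0367]
eef_rot: [-100.0, 89.9, -19.0]
contact_force: [-0.8, -5.7, 2.4]
gripper_width: 0.0003
```

```bash
python3 - <<'E'
from h import *
rep()
cv2.imwrite("pics/w3.png",capture("wrist")); cv2.imwrite("pics/s3.png",cv2.resize(capture("scene")[150:300,150:420],None,fx=2.9,fy=2.9))
E
```

```text
t 5.23 tcp [ 0.6549 -0.0502  0.0367] tray [ 0.0718 -0.1087] hz world 81.0 tray 75.2 F [-0.8 -5.7  2.4] w 0.0 xax [ 0.001 -0.    -1.   ] y [-0.99  0.16 -0.  ]
```

View pics/w3.png

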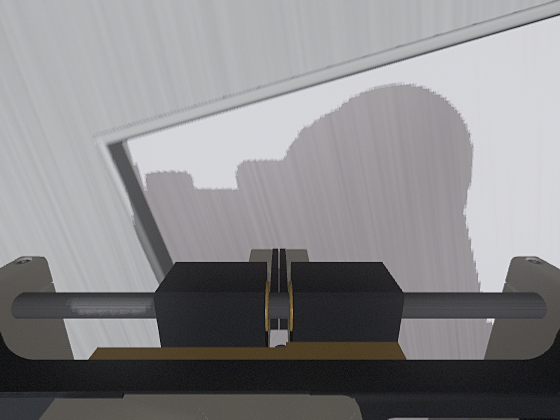

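View pics/s3.png

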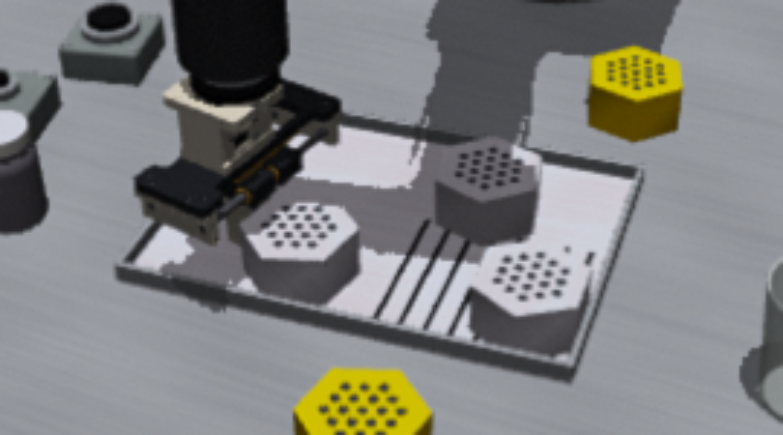

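```bash
cat >> h.py <<'E'
def scn(cs,name=None):
    img=capture("scene"); cm=camera_model("scene")
    if name: cv2.imwrite("pics/%s.png"%name,cv2.resize(img[150:300,150:420],None,fx=2.9,fy=2.9))
    K=cm
    for (tx,ty) in cs:
        w=t2w(tx/1000,ty/1000); q=cv2.projectPoints(np.array([[w[0],w[1],.054]]),K["rvec"],K["tvec"],K["intrinsics"],K["dist_coeffs"])[0].ravel()
        try:
            p,a,pi,n,e=fitblock(img,cm,q,r=18); print("blk tray",(w2t(p)*1000).round(1),"yaw rel",round((a-5.8+30)%60-30,1),"pitch",round(pi,4),n,e.round(2))
        except Exception as ex: print("fail",tx,ty,ex)
E
python3 - <<'E'
from h import *
scn([(85,-56),(88,155),(-48,79)])
E
```

```text
blk tray [ 85.2 -53.9] yaw rel -14.4 pitch 0.0145 19 0.4
blk tray [ 87.4 153.6] yaw rel 0.1 pitch 0.0144 20 1.49
blk tray [-48.1  77.6] yaw rel 8.5 pitch 0.0143 19 0.4
```

Call:
step_arm:
  steps:
    - [[0,-0.07,0.13],-0.25]
    - [[0,-0.07,0.13],-0.25]
    - [[0,-0.07,0.13],-0.25]
    - [[0,-0.07,0.13],-0.25]
    - [[0,-0.07,0.13],-0.25]
    - [[0,-0.07,0.13],-0.25]
    - [[0,-0.07,0.13],-0.25]
    - [[0,-0.07,0.13],-0.25]
    - [[0,-0.07,0.13],-0.25]
    - [[0,-0.07,0.13],-0.25]
    - [[0,0,0.25],0]
    - [[0,0,0.25],0]
    - [[0,0,0.25],0]
    - [[0,0,0.25],0]

```text
time_s: 6.55
tcp_pos: [0.6677, -0.0054, 0.0361]
eef_rot: [-126.5, 89.9, -30.6]
contact_force: [-0.1, -4.4, 2.8]
gripper_width: 0.0008
```

```bash
python3 - <<'E'
from h import *
rep()
scn([(87,-9),(88,155),(-48,79)])
E
```

```text
t 6.55 tcp [ 0.6677 -0.0054  0.0361] tray [ 0.0891 -0.0654] hz world 95.9 tray 90.1 F [-0.1 -4.4  2.8] w 0.001 xax [ 0.001 -0.001 -1.   ] y [-0.99 -0.1  -0.  ]
blk tray [ 87.8 -10.7] yaw rel 0.1 pitch 0.0146 19 0.52
blk tray [ 87.4 153.6] yaw rel 0.1 pitch 0.0144 20 1.55
blk tray [-48.2  77.6] yaw rel 8.5 pitch 0.0144 20 1.77
```

Call:
step_arm:
  steps:
    - [[0,0,0.3],0]
    - [[0,0,0.3],0]
    - [[0,0,0.3],0]
    - [[0,0,0.3],0]
    - [[0,0,0.3],0]
    - [[0,0,0.3],0]
    - [[0,0,0.3],0]
    - [[0,0,0.3],0]
    - [[0,0,0.3],0]
    - [[0,0,0.3],0]
    - [[0,0,0.2],0]
    - [[0,0,0.2],0]
    - [[0,0,0.15],0]
    - [[0,0,0],0]

```text
time_s: 7.77
tcp_pos: [0.6603, 0.0658, 0.036]
eef_rot: [-93.2, 90.0, 2.8]
contact_force: [0.4, -2.5, 1.6]
gripper_width: 0.0005
```

```bash
python3 - <<'E'
from h import *
rep()
scn([(87,64),(88,155),(-48,79)])
E
```

```text
t 7.77 tcp [0.6603 0.0658 0.036 ] tray [0.0888 0.0062] hz world 95.9 tray 90.1 F [ 0.4 -2.5  1.6] w 0.001 xax [ 0.001  0.    -1.   ] y [-0.99 -0.1  -0.  ]
blk tray [87.8 61.8] yaw rel 0.5 pitch 0.0145 21 1.99
blk tray [ 87.5 153.6] yaw rel 0.1 pitch 0.0144 20 1.56
blk tray [-48.1  77.8] yaw rel 8.3 pitch 0.0145 21 2.59
```

Call:
step_arm:
  steps:
    - [[0,0,0.06],0]
    - [[0,0,0.06],0]
    - [[0,0,0.05],0]
    - [[0,0,0],0]

```text
time_s: 8.15
tcp_pos: [0.6598, 0.0681, 0.0358]
eef_rot: [176.2, 90.0, -87.9]
contact_force: [0.8, -7.4, 3.6]
gripper_width: 0.0004
```

```bash
python3 - <<'E'
from h import *
rep()
scn([(87,64),(88,155),(-48,79)])
E
```

```text
t 8.15 tcp [0.6598 0.0681 0.0358] tray [0.0886 0.0085] hz world 95.9 tray 90.1 F [ 0.8 -7.4  3.6] w 0.0 xax [ 0.    -0.001 -1.   ] y [-0.99 -0.1   0.  ]
blk tray [87.7 64. ] yaw rel 0.4 pitch 0.0145 20 1.46
blk tray [ 87.4 154.1] yaw rel 0.0 pitch 0.0145 21 2.18
blk tray [-48.   77.8] yaw rel 8.5 pitch 0.0144 20 1.76
```

Call:
step_arm:
  steps:
    - [[0,0,-0.4],0]
    - [[-0.3,0,-0.6],0]
    - [[-1,0,0],0]
    - [[-1,0,0],1]
    - [[-1,0,0],1]
    - [[-1,0,0],1]
    - [[0,0,0],1]
    - [[0,0,0],1]
    - [[0,0,0],1]
    - [[0,0,0],1]
    - [[0,0,0],1]
    - [[0,0,0],0.6]
    - [[0,0,0],0]
    - [[0,0,0],0]

```text
time_s: 9.37
tcp_pos: [0.6616, 0.0487, 0.1217]
eef_rot: [46.3, 90.0, 90.7]
contact_force: [-0.2, -0.2, -0.0]
gripper_width: 0.0007
```

```bash
python3 - <<'E'
from h import *
p=t2w(-.0976,.0394); todo(*p,.035,38.5+5.8)
scn([(88,65),(88,155),(-48,79)],"s5")
E
```

```text
t 9.37 tcp [0.6616 0.0487 0.1217] tray [ 0.0885 -0.011 ] hz world 44.4 tray 38.6 F [-0.2 -0.2 -0. ] w 0.001 xax [-0.  0. -1.] y [-0.7   0.71  0.  ]
shift units [ 4.33  7.77 -5.7 ] turn units (about tool x, down => -yaw) 0.01
blk tray [87.7 64.1] yaw rel 0.1 pitch 0.0144 20 1.44
blk tray [ 87.4 154.1] yaw rel 0.1 pitch 0.0145 21 2.19
blk tray [-48.   77.7] yaw rel 8.8 pitch 0.0142 19 0.48
```

View pics/s5.png

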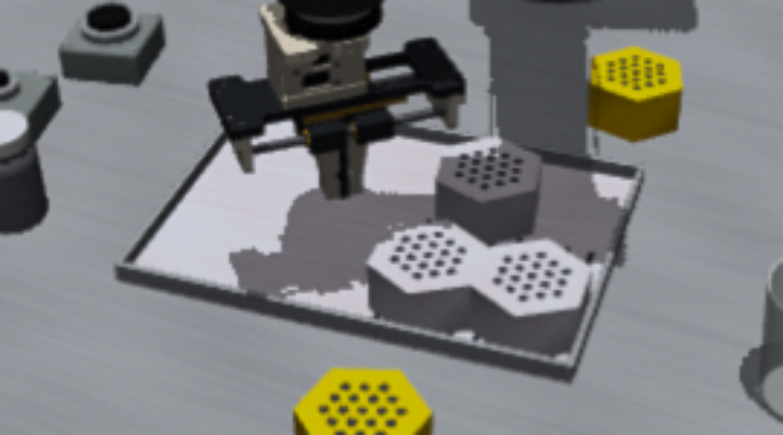

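Call:
step_arm:
  steps:
    - [[0,0.86,-0.63],0]
    - [[0,0.86,-0.63],0]
    - [[0,0.86,-0.63],0]
    - [[0,0.86,-0.63],0]
    - [[0,0.86,-0.63],0]
    - [[0,0.86,-0.63],0]
    - [[0,0.86,-0.63],0]
    - [[0,0.87,-0.65],0]
    - [[0,0.87,-0.64],0]
    - [[0.3,0,0],0]
    - [[1,0,0],0]
    - [[1,0,0],0]
    - [[1,0,0],0]
    - [[0.7,0,0],0]
    - [[0.3,0,0],0]
    - [[0,0,0],0]

```text
time_s: 10.75
tcp_pos: [0.4711, 0.0802, 0.0344]
eef_rot: [166.7, 89.8, -148.9]
contact_force: [0.4, 0.6, 0.5]
gripper_width: 0.0007
```

```bash
python3 - <<'E'
from h import *
p=t2w(-.0976,.0394); todo(*p,.035,38.5+5.8)
scn([(88,65),(88,155),(-48,79)])
E
```

```text
t 10.75 tcp [0.4711 0.0802 0.0344] tray [-0.0979  0.0396] hz world 44.3 tray 38.5 F [0.4 0.6 0.5] w 0.001 xax [-0.002 -0.001 -1.   ] y [-0.7   0.72  0.  ]
shift units [-0.03 -0.01  0.01] turn units (about tool x, down => -yaw) 0.01
blk tray [87.7 64.1] yaw rel 0.2 pitch 0.0144 20 1.44
blk tray [ 87.4 154.1] yaw rel 0.2 pitch 0.0145 21 2.35
blk tray [-48.2  77.5] yaw rel 8.4 pitch 0.0144 19 0.38
```

Call:
step_arm:
  steps:
    - [[0,0,0.15],0]
    - [[0,0,0.15],0]
    - [[0,0,0.15],0]
    - [[0,0.05,0.16],0.18]
    - [[0,0.05,0.16],0.18]
    - [[0,0.05,0.16],0.18]
    - [[0,0.05,0.16],0.18]
    - [[0,0.05,0.16],0.18]
    - [[0,0.05,0.16],0.18]
    - [[0,0.05,0.16],0.18]
    - [[0,0.05,0.16],0.18]
    - [[0,0,0.2],0]
    - [[0,0,0.2],0]
    - [[0,0,0.2],0]
    - [[0,0,0],0]

```text
time_s: 12.05
tcp_pos: [0.5032, 0.1174, 0.0357]
eef_rot: [-5.9, 89.9, 29.7]
contact_force: [-1.5, -0.3, 0.6]
gripper_width: 0.0007
```

```bash
python3 - <<'E'
from h import *
rep()
scn([(88,65),(88,155),(-18,97)])
E
```

```text
t 12.05 tcp [0.5032 0.1174 0.0357] tray [-0.0622  0.0734] hz world 35.6 tray 29.8 F [-1.5 -0.3  0.6] w 0.001 xax [ 0.001  0.001 -1.   ] y [-0.58  0.81 -0.  ]
blk tray [87.7 64.1] yaw rel 0.2 pitch 0.0144 20 1.56
blk tray [ 87.5 154.1] yaw rel 0.1 pitch 0.0145 20 1.49
blk tray [-13.5 100. ] yaw rel -0.2 pitch 0.0145 19 0.66
```

Call:
step_arm:
  steps:
    - [[0,-0.025,0.15],0]
    - [[0,-0.025,0.15],0]
    - [[0,-0.025,0.15],0]
    - [[0,-0.025,0.15],0]
    - [[0,-0.025,0.15],0]
    - [[0,-0.025,0.15],0]
    - [[0,-0.02,0.12],0]
    - [[0,-0.02,0.1],0]
    - [[0,0,0],0]

```text
time_s: 12.85
tcp_pos: [0.5232, 0.127, 0.0355]
eef_rot: [-10.5, 90.0, 25.1]
contact_force: [-0.3, -0.8, -0.7]
gripper_width: 0.0002
```

```bash
python3 - <<'E'
from h import *
rep()
scn([(88,65),(88,155),(8,109)],"s6")
E
```

```text
t 12.85 tcp [0.5232 0.127  0.0355] tray [-0.0413  0.0808] hz world 35.6 tray 29.8 F [-0.3 -0.8 -0.7] w 0.0 xax [ 0.001  0.    -1.   ] y [-0.58  0.81 -0.  ]
blk tray [87.6 64.2] yaw rel -0.0 pitch 0.0144 22 2.76
blk tray [ 87.3 154. ] yaw rel 0.1 pitch 0.0146 23 3.57
blk tray [  7.6 107.6] yaw rel -0.0 pitch 0.0147 23 3.57
```

View pics/s6.png

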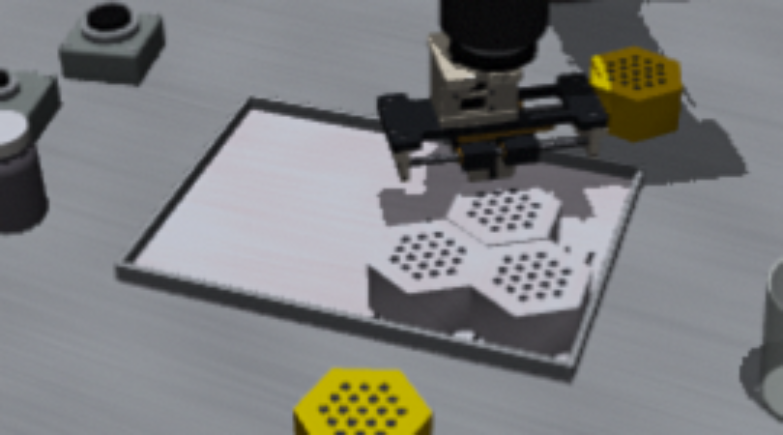

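Call:
step_arm:
  steps:
    - [[0,0,0.06],0]
    - [[0,0,0.06],0]
    - [[0,0,0.05],0]
    - [[0,0,0],0]

```text
time_s: 13.23
tcp_pos: [0.525, 0.1283, 0.0356]
eef_rot: [178.2, 90.0, -146.2]
contact_force: [-3.8, -1.4, 3.2]
gripper_width: 0.0003
```

```bash
python3 - <<'E'
from h import *
rep()
scn([(88,65),(88,155),(9,109)])
E
```

```text
t 13.23 tcp [0.525  0.1283 0.0356] tray [-0.0394  0.082 ] hz world 35.6 tray 29.8 F [-3.8 -1.4  3.2] w 0.0 xax [-0.001 -0.    -1.   ] y [-0.58  0.81  0.  ]
blk tray [87.7 64.1] yaw rel 0.1 pitch 0.0144 21 2.45
blk tray [ 68.1 145.3] yaw rel -18.0 pitch 0.0213 28 3.51
blk tray [ 25.5 109.8] yaw rel -0.4 pitch 0.0168 26 3.63
```

```bash
python3 - <<'E'
s=open('h.py').read()
s=s.replace("    c0=px2w(cm,[c],z)[0]; best=None","    c0=px2w(cm,[c],z)[0]; best=None; W=W[np.linalg.norm(W-c0,axis=1)<.036]; P=W")
s=s.replace("L=p[3]*LAT","L=.0144*LAT")
open('h.py','w').write(s)
E
python3 - <<'E'
from h import *
rep()
scn([(88,64.5),(88,154),(9,108)])
E
```

```text
t 13.28 tcp [0.525  0.1283 0.0356] tray [-0.0394  0.082 ] hz world 35.6 tray 29.8 F [-3.6 -2.3  2.4] w 0.0 xax [-0. -0. -1.] y [-0.58  0.81  0.  ]
blk tray [87.8 64.1] yaw rel 0.1 pitch 0.0145 19 0.27
blk tray [ 87.5 154.1] yaw rel 0.0 pitch 0.0145 19 0.3
blk tray [  9.3 108.6] yaw rel 0.1 pitch 0.0145 19 0.6
```

Call:
step_arm:
  steps:
    - [[0,0,0.05],0]
    - [[0,0,0.05],0]
    - [[0,0,0],0]
    - [[0,0,0],0]

```text
time_s: 13.67
tcp_pos: [0.525, 0.1283, 0.0353]
eef_rot: [175.7, 89.8, -148.7]
contact_force: [-8.4, -6.0, 7.2]
gripper_width: 0.0005
```

```bash
python3 - <<'E'
from h import *
rep()
scn([(88,64.5),(88,154),(9,108)])
E
```

```text
t 13.67 tcp [0.525  0.1283 0.0353] tray [-0.0394  0.082 ] hz world 35.6 tray 29.8 F [-8.4 -6.   7.2] w 0.001 xax [-0.003 -0.002 -1.   ] y [-0.58  0.81  0.  ]
blk tray [87.8 64.1] yaw rel 0.1 pitch 0.0145 19 0.26
blk tray [ 87.5 154.1] yaw rel 0.0 pitch 0.0145 19 0.3
blk tray [  9.3 108.6] yaw rel 0.1 pitch 0.0145 19 0.6
```

Call:
step_arm:
  steps:
    - [[0,0,-0.15],0]
    - [[0,0,-0.4],0]
    - [[0,0,-0.5],0]
    - [[-0.8,0,0],0]
    - [[-1,0,0],0]
    - [[-1,0,0],0]
    - [[-1,0,0],0]
    - [[-1,0,0],0]
    - [[-1,0,0],0]
    - [[0,0,0],0]

```text
time_s: 14.55
tcp_pos: [0.5117, 0.1184, 0.1557]
eef_rot: [-9.2, 89.6, 26.5]
contact_force: [0.1, -0.2, 0.1]
gripper_width: 0.0004
```

```bash
python3 - <<'E'
from h import *
todo(.4277,-.3476,.13)
scn([(88,64.5),(88,154),(9,108)])
E
```

```text
t 14.55 tcp [0.5117 0.1184 0.1557] tray [-0.0536  0.0735] hz world 35.7 tray 29.9 F [ 0.1 -0.2  0.1] w 0.0 xax [ 0.007  0.003 -1.   ] y [-0.58  0.81 -0.  ]
shift units [  1.18 -16.47 -17.01] 
blk tray [87.8 64.1] yaw rel 0.1 pitch 0.0145 19 0.28
blk tray [ 87.5 154.1] yaw rel 0.0 pitch 0.0145 19 0.28
blk tray [  9.4 108.7] yaw rel 0.1 pitch 0.0145 19 0.3
```

Blocks are closed, with spacing of about 90 mm between each pair. I'm moving to the keys.

Call:
step_arm:
  steps:
    - [[0,-0.82,-0.85],0]
    - [[0,-0.82,-0.85],0]
    - [[0,-0.82,-0.85],0]
    - [[0,-0.82,-0.85],0]
    - [[0,-0.82,-0.85],0]
    - [[0,-0.82,-0.85],0]
    - [[0,-0.82,-0.85],0]
    - [[0,-0.82,-0.85],0]
    - [[0,-0.82,-0.85],0]
    - [[0,-0.82,-0.85],0]
    - [[0,-0.82,-0.85],0]
    - [[0,-0.82,-0.85],0]
    - [[0,-0.82,-0.85],0]
    - [[0,-0.82,-0.85],0]
    - [[0,-0.82,-0.85],0]
    - [[0,-0.82,-0.85],0]
    - [[0,-0.82,-0.85],0]
    - [[0,0,0],0]

```text
time_s: 16.1
tcp_pos: [0.4362, -0.2799, 0.1506]
eef_rot: [149.4, 90.0, -175.1]
contact_force: [-0.6, -0.1, -0.1]
gripper_width: 0.0006
```

```bash
python3 - <<'E'
from h import *
todo(.4277,-.3476,.1)
i=capture("top")
cm=camera_model("top"); cv2.imwrite("pics/t7.png",i)
for c in [(216,189),(248,204),(235,220)]: pass
for t in [(88,65),(88,155),(10,110)]:
    w=t2w(t[0]/1e3,t[1]/1e3); q=cv2.projectPoints(np.array([[*w,.054]]),cm["rvec"],cm["tvec"],cm["intrinsics"],cm["dist_coeffs"])[0].ravel()
    try: p,a,*r=fitblock(i,cm,q); print((w2t(p)*1000).round(1),a-5.8,r)
    except Exception as e: print(e)
cv2.imwrite("pics/s7.png",cv2.resize(capture("scene")[120:260,100:350],None,fx=3,fy=3))
E
```

```text
t 16.1 tcp [ 0.4362 -0.2799  0.1506] tray [-0.169  -0.3152] hz world 35.5 tray 29.7 F [-0.6 -0.1 -0.1] w 0.001 xax [-0.001 -0.    -1.   ] y [-0.58  0.81  0.  ]
shift units [ 2.53 -2.51 -2.31] 
[88.4 65.7] 0.17034585102093036 [np.float64(0.0145), 19, np.float64(0.35814215438481783)]
[ 88.  155.6] -0.013437522086351628 [np.float64(0.0145), 19, np.float64(0.293707897025057)]
[ 10.1 110.1] -0.03655899065933976 [np.float64(0.0145), 19, np.float64(0.3127129807323054)]
```

View pics/t7.png

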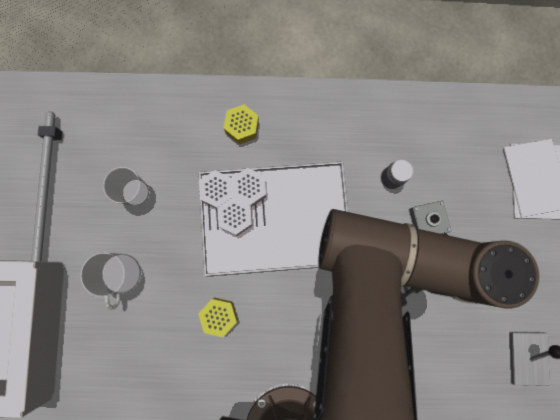

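View pics/s7.png

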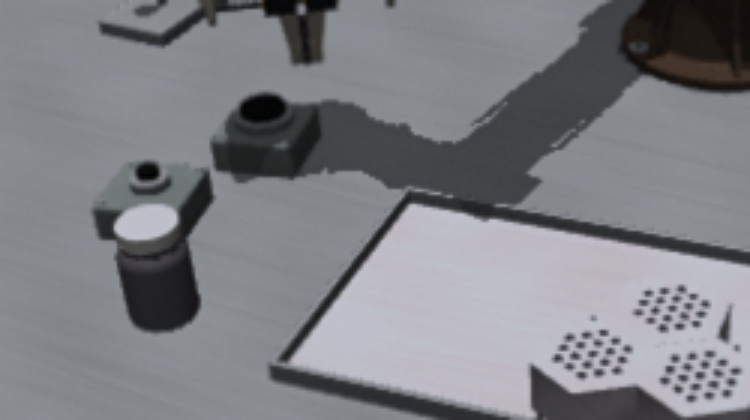

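Call:
step_arm:
  steps:
    - [[0,-0.84,-0.77],0]
    - [[0,-0.84,-0.77],0]
    - [[0,-0.83,-0.77],0]
    - [[0.5,0,0],0]
    - [[1,0,0],0]
    - [[1,0,0],0]
    - [[0,0,0],0]

```text
time_s: 16.78
tcp_pos: [0.4268, -0.3432, 0.0977]
eef_rot: [114.4, 89.6, 150.0]
contact_force: [-0.7, 0.7, -0.1]
gripper_width: 0.0005
```

```bash
python3 - <<'E'
from h import *
cm=camera_model("scene"); print(px2w(cm,[(188.3,155.7),(149.3,177)],.062))
todo(.4277,-.3476,.081)
E
```

```text
[[ 0.43403996 -0.34050646]
 [ 0.58375596 -0.37699923]]
t 16.78 tcp [ 0.4268 -0.3432  0.0977] tray [-0.1847 -0.3771] hz world 35.6 tray 29.8 F [-0.7  0.7 -0.1] w 0.001 xax [-0.005  0.003 -1.   ] y [-0.58  0.81  0.01]
shift units [ 0.83 -0.21 -0.09]
```

Call:
step_arm:
  steps:
    - [[0.4,0,0],0]
    - [[0.3,0,0],0]
    - [[0.15,0,0],0]
    - [[0.1,0,0],0]
    - [[0.1,0,0],0]
    - [[0.1,0,0],0]
    - [[0,0,0],0]
    - [[0,0,0],0]

```text
time_s: 17.45
tcp_pos: [0.4295, -0.3452, 0.079]
eef_rot: [-48.7, 90.0, -13.1]
contact_force: [0.5, 1.4, 3.3]
gripper_width: 0.0007
```

```bash
python3 - <<'E'
from h import *
rep()
E
```

```text
t 17.45 tcp [ 0.4295 -0.3452  0.079 ] tray [-0.1823 -0.3794] hz world 35.6 tray 29.8 F [0.5 1.4 3.3] w 0.001 xax [ 0.001 -0.    -1.   ] y [-0.58  0.81 -0.  ]
```

Call:
step_arm:
  steps:
    - [[0.1,0,0],0]
    - [[0.1,0,0],0]
    - [[0.1,0,0],0]
    - [[0,0,0],0]
    - [[0,0,0],0]

```text
time_s: 17.87
tcp_pos: [0.4296, -0.3453, 0.0749]
eef_rot: [-72.0, 89.9, -36.3]
contact_force: [-4.1, 9.0, 25.8]
gripper_width: 0.0002
```

```bash
python3 - <<'E'
from h import *
rep()
E
```

```text
t 17.87 tcp [ 0.4296 -0.3453  0.0749] tray [-0.1822 -0.3796] hz world 35.7 tray 29.9 F [-4.1  9.  25.8] w 0.0 xax [ 0.001 -0.001 -1.   ] y [-0.58  0.81 -0.  ]
```

Call:
step_arm:
  steps:
    - [[-0.3,0,0],0]
    - [[-0.7,0,0],0]
    - [[-1,0,0],0]
    - [[-1,0,0],0]
    - [[-0.5,0,0],0]
    - [[0,0,0],0]

```text
time_s: 18.37
tcp_pos: [0.4303, -0.3459, 0.1447]
eef_rot: [-61.1, 89.8, -25.5]
contact_force: [0.9, -0.0, 0.4]
gripper_width: 0.0009
```

```bash
python3 - <<'E'
from h import *
rep()
for n,c in (("top",(434,218)),("scene",(149,176))):
    i=capture(n); cm=camera_model(n)
    g=cv2.cvtColor(i,cv2.COLOR_BGR2GRAY)[c[1]-9:c[1]+10,c[0]-10:c[0]+11]
    print(n); print(g[::1]) if n=="scene" else None
    m=(g<55).astype(np.uint8); nn,l,s,ce=cv2.connectedComponentsWithStats(m)
    for k in range(1,nn):
        if s[k,4]>5: print(s[k,4],ce[k]+[c[0]-10,c[1]-9],px2w(cm,[ce[k]+[c[0]-10,c[1]-9]],.062))
    cv2.imwrite(f"pics/{n}8.png",cv2.resize(i[c[1]-35:c[1]+35,c[0]-40:c[0]+60],None,fx=7,fy=7,interpolation=cv2.INTER_CUBIC))
E
```

```text
t 18.37 tcp [ 0.4303 -0.3459  0.1447] tray [-0.1816 -0.3802] hz world 35.6 tray 29.8 F [ 0.9 -0.   0.4] w 0.001 xax [ 0.004 -0.002 -1.   ] y [-0.58  0.81 -0.  ]
top
scene
[[135 136 136 138 139 140 140 140 140 140 140 138 139 139 138 139 139 140
  139 140 141]
 [137 137 136 137 137 138 138 139 139 138 139 139 140 140 140 141 138 138
  139 140 141]
 [139 137 138 137 137 138 136 139 138 138 138 139 141 141 142 141 142 139
  140 140 141]
 [140 140 139 140 139 139 139 139 140 139 139 139 139 139 140 142 141 141
  141 141 143]
 [140 139 140 139 138 141 140 140 141 141 140 141 140 140 140 139 142 141
  142 141 142]
 [140 140 141 142 142 141 141 141 142 142 141 142 143 142 142 141 141 140
  141 141 143]
 [140 140 140 135 139 139 128 132 127 111 110 115 123 132 142 142 143 142
  143 142 142]
 [141 140 132 123 114 114 112  95  77  52  51  58  70 102 133 139 134 132
  131 130 130]
 [140 131 122 118 102 106  92  44  20  13  13  15  21  64 115 130 123 119
  119 120 118]
 [140 125 120 120 119 112  63  17  10  10  10   9   8  36 101 134 127 119
  116 116 117]
 [129 121 120 120 123 123  53  10   9  
[... 168 characters left out ...]
  37  16  17  16  21  34  83 126 126  86  71
  103 116 117]
 [120 120 120 119 122 139 133 106  84  83  84  95 112 121 122  90  52  54
   99 116 116]
 [120 119 119 115  96 105 121 127 123 125 124 119 110  90  77  54  37  50
   98 115 117]
 [119 119 118 114  78  61  75  85  88  89  87  80  67  50  42  40  55  88
  109 115 116]
 [119 119 119 116  95  52  46  48  51  49  46  41  40  38  45  58  90 111
  115 113 114]
 [118 119 117 116 113  90  53  51  50  51  50  47  49  61  84 101 112 115
  115 115 114]
 [118 117 116 117 117 113 102 100 102 102 103 100 101 103 111 116 115 115
  115 114 115]]
36 [148.69444444 176.83333333] [[ 0.58372779 -0.37926341]]
25 [150.24 182.68] [[ 0.60756613 -0.35518264]]
```

View pics/scene8.png

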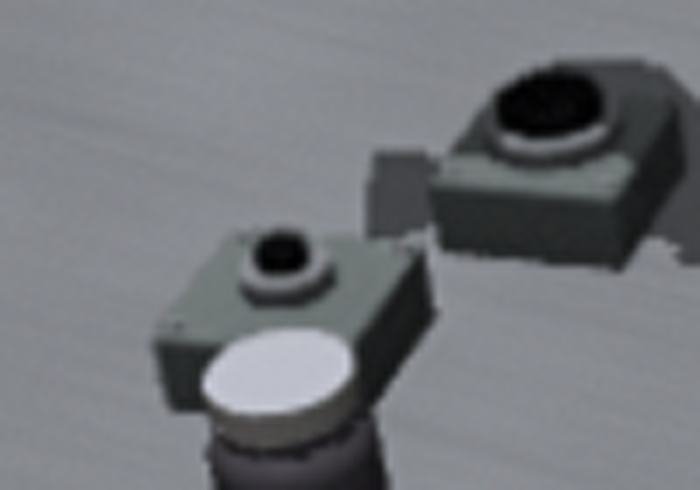

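View pics/top8.png

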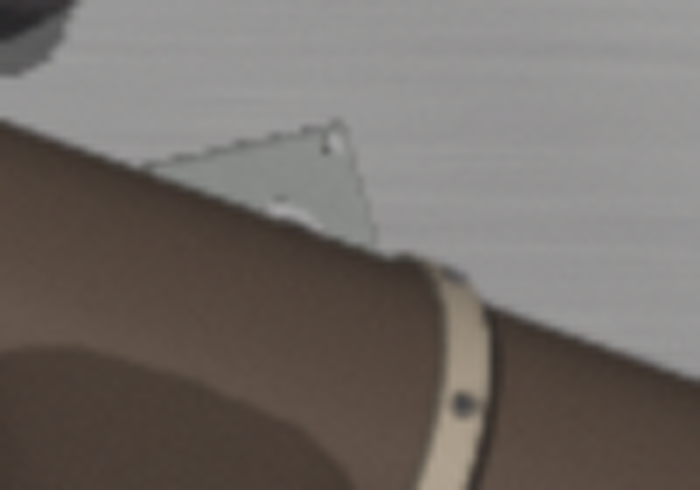

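```bash
python3 - <<'E'
from h import *
cm=camera_model("top"); i=cv2.imread("pics/top0.png")
for c in ((434,218),(423,273)):
    g=cv2.cvtColor(i,cv2.COLOR_BGR2GRAY)[c[1]-10:c[1]+11,c[0]-11:c[0]+11]
    nn,l,s,ce=cv2.connectedComponentsWithStats((g<70).astype(np.uint8))
    for k in range(1,nn): print(s[k,4],px2w(cm,[ce[k]+[c[0]-11,c[1]-10]],.061))
print(px2w(camera_model("scene"),[(148.7,176.8)],.058))
todo(.578,-.380,.11)
E
```

```text
56 [[ 0.57609484 -0.38202971]]
239 [[ 0.4272126  -0.34806421]]
[[ 0.57864335 -0.38401842]]
t 18.47 tcp [ 0.4289 -0.3451  0.1421] tray [-0.1829 -0.3793] hz world 35.6 tray 29.8 F [-0.4 -0.3 -0.3] w 0.001 xax [ 0.  0. -1.] y [-0.58  0.81  0.  ]
shift units [ 1.61 -5.76  5.04]
```

Call:
step_arm:
  steps:
    - [[0,-0.83,0.7],0]
    - [[0,-0.83,0.7],0]
    - [[0,-0.83,0.71],0]
    - [[0,-0.83,0.71],0]
    - [[0,-0.83,0.71],0]
    - [[0,-0.83,0.71],0]
    - [[0,-0.82,0.7],0]
    - [[0,0,0],0]
    - [[0.8,0,0],0]
    - [[0.8,0,0],0]
    - [[0.5,0,0],0]
    - [[0,0,0],0]

```text
time_s: 19.47
tcp_pos: [0.5747, -0.3809, 0.0964]
eef_rot: [119.6, 89.6, 155.2]
contact_force: [-1.0, 1.1, -1.1]
gripper_width: 0.0004
```

```bash
python3 - <<'E'
from h import *
todo(.577,-.382,.081)
scn([(88,64.5),(88,154),(9,108)])
i=capture("scene"); cv2.imwrite("pics/s9.png",cv2.resize(i[120:240,90:240],None,fx=5,fy=5,interpolation=cv2.INTER_CUBIC))
E
```

```text
t 19.47 tcp [ 0.5747 -0.3809  0.0964] tray [-0.0414 -0.4296] hz world 35.6 tray 29.8 F [-1.   1.1 -1.1] w 0.0 xax [-0.006  0.003 -1.   ] y [-0.58  0.81  0.01]
shift units [ 0.77 -0.11  0.06] 
blk tray [87.8 64.1] yaw rel 0.1 pitch 0.0145 19 0.28
blk tray [ 87.5 154.1] yaw rel 0.0 pitch 0.0145 19 0.3
blk tray [  9.4 108.7] yaw rel 0.1 pitch 0.0145 19 0.29
```

View pics/s9.png

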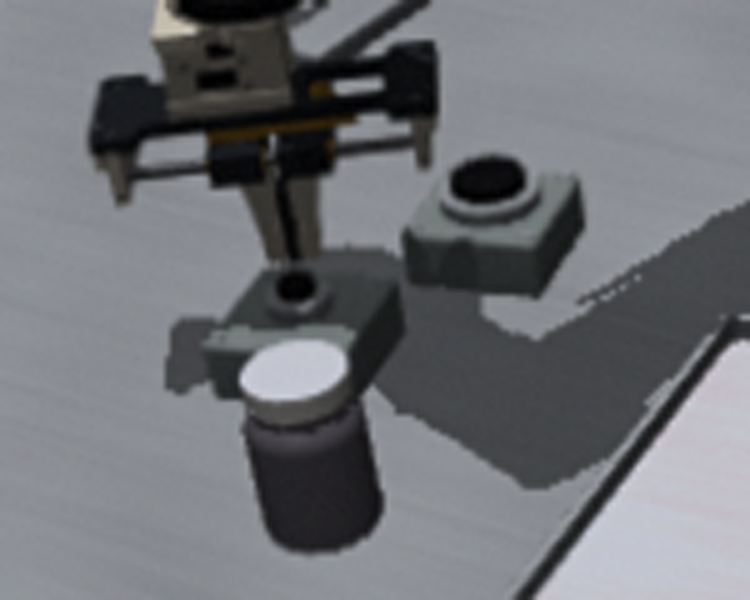

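Fingers are above the small key and the large key is up again, so I'm pressing.

Call:
step_arm:
  steps:
    - [[0.3,-0.05,0.05],0]
    - [[0.3,0,0],0]
    - [[0.2,0,0],0]
    - [[0.1,0,0],0]
    - [[0.1,0,0],0]
    - [[0.1,0,0],0]
    - [[0.1,0,0],0]
    - [[0,0,0],0]
    - [[0,0,0],0]

```text
time_s: 20.32
tcp_pos: [0.5783, -0.3821, 0.0768]
eef_rot: [129.7, 90.0, 165.3]
contact_force: [-2.3, 1.6, 4.4]
gripper_width: 0.0008
```

```bash
python3 - <<'E'
from h import *
rep()
E
```

```text
t 20.32 tcp [ 0.5783 -0.3821  0.0768] tray [-0.038  -0.4311] hz world 35.6 tray 29.8 F [-2.3  1.6  4.4] w 0.001 xax [-0.  0. -1.] y [-0.58  0.81  0.  ]
```

Call:
step_arm:
  steps:
    - [[0.08,0,0],0]
    - [[0.08,0,0],0]
    - [[0.04,0,0],0]
    - [[0,0,0],0]
    - [[0,0,0],0]

```text
time_s: 20.73
tcp_pos: [0.5785, -0.3822, 0.0751]
eef_rot: [-83.8, 89.9, -48.2]
contact_force: [-6.6, 6.5, 18.6]
gripper_width: 0.0004
```

```bash
python3 - <<'E'
from h import *
rep()
E
```

```text
t 20.73 tcp [ 0.5785 -0.3822  0.0751] tray [-0.0378 -0.4313] hz world 35.7 tray 29.9 F [-6.6  6.5 18.6] w 0.0 xax [ 0.001 -0.001 -1.   ] y [-0.58  0.81 -0.  ]
```

Bottomed at 18.6 N, the same height as the large key did. Releasing.

Call:
step_arm:
  steps:
    - [[-0.3,0,0],0]
    - [[-0.7,0,0],0]
    - [[-1,0,0],0]
    - [[-1,0,0],0]
    - [[-1,0,0],0]
    - [[-0.5,0,0],0]
    - [[0,0,0],0]
    - [[0,0,0],0]

```text
time_s: 21.4
tcp_pos: [0.5787, -0.3821, 0.1625]
eef_rot: [-35.9, 89.9, -0.2]
contact_force: [0.6, 0.6, -1.2]
gripper_width: 0.0003
```

```bash
python3 - <<'E'
from h import *
rep()
scn([(88,64.5),(88,154),(9,108)])
i=capture("scene"); cv2.imwrite("pics/s10.png",i)
E
```

```text
t 21.4 tcp [ 0.5787 -0.3821  0.1625] tray [-0.0376 -0.4312] hz world 35.6 tray 29.8 F [ 0.6  0.6 -1.2] w 0.0 xax [ 0.001 -0.    -1.   ] y [-0.58  0.81 -0.  ]
blk tray [87.8 64.1] yaw rel 0.1 pitch 0.0145 19 0.27
blk tray [ 87.5 154.1] yaw rel 0.0 pitch 0.0145 19 0.29
blk tray [  9.4 108.7] yaw rel 0.1 pitch 0.0145 19 0.3
```

View pics/s10.png

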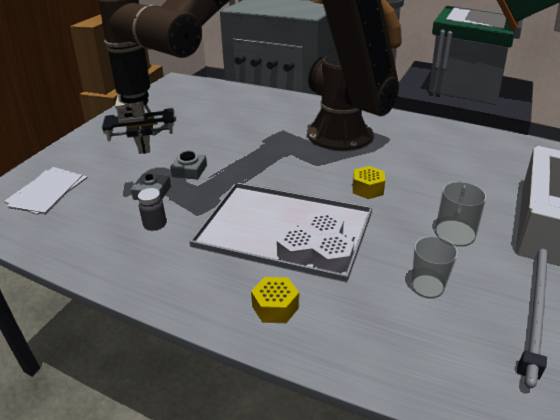

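The blocks are closed up around (315,240). The jar (151,208), beaker (433,267) and jug (461,213) have not moved. The keys are clear of the gripper.

```bash
python3 -c "
from plant import *
print(close_job())"
```

```text
the job is handed in; nothing more can be done
None
```

The three strainer blocks are closed up over the grate, both keys have been pressed in order, and I handed the job in at about 21 s of the 64 s allowed. No verdict is reported, so these are my own checks.

- **Blocks:** I pushed the right-hand block along an arc until it lay flat against the corner block, then pushed the near block into the notch until it seated under about 10 N.
    - **Spacing:** The last full check from both cameras put all three pairs of centres 90 to 90.5 mm apart. The scene camera showed the blocks unmoved after the key presses.
    - **Position:** The top camera puts every block within about 1 mm of its nest point, turned less than 0.2°. The scene camera reads about 1 to 1.5 mm lower in y, and both are well inside the 8 mm limit.
- **Keys:** I pressed the large key and then the small one, each to its stop. The fingertips ended 6 mm below the key's raised height, at about 26 N on the large key and 19 N on the small. I let each key up before going on, and the arm was clear at hand-in. I judged the keys by fingertip height, force and pictures, because their travel can't be read directly.
- **Bystanders:** The beaker, jug and jar look upright and unmoved in the last picture. I compared them by eye and did not measure them.

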